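# Shake a round polish bottle on the touch mixer

### The job

Switch the little bottle mixer on at its rocker switch, then take the round-bodied polish bottle from the tray and press it gently, upright and base down, into the mixer's sprung rubber cup until the cup is fully down, as it only shakes while it is pressed. Hold it pressed for three seconds and finish like that, with the bottle still gripped and the cup still held down by it. Leave the other bottles, the jar and the buffer block as they stand.

Things in the scene. Friction and masses are not known exactly. Their poses are not given: they have to be found in the camera images.
- mixer: Bottle mixer fixed to the table, white and grey, 150 (x) by 120 mm (y). Origin: centre of its underside. x points from its front to its back, z up; the front faces the robot within 0.4 rad. At the front a console slopes 15 degrees, 39 to 56 mm high: switch on its +y half, unused dial on its -y half. Behind it a block 72 mm high carries the rubber cup, whose axis is at x = +27 mm, y = 0.
- rocker (a joint): Rocker switch, a black shallow V, 22 mm wide (mixer x) and 38 mm long (mixer y), pivot 20 mm to the mixer's +y from the console's middle. 0 rad = off, +y half raised; 0.35 rad = on, fully over, +y half level with the console. Stays where it is left; about 3 N on the end of the raised half turns it.
- rocker_press (a point): Point to press on the switch: on the top face of the rocker's +y half, 14 mm out from the pivot (the end is 19 mm out). It moves with the rocker: about 57 mm above the table when off, 53 mm when on. Pressed straight down.
- cup (a joint): How far the cup is pressed down, in m: 0 = up (at rest), 0.008 = fully down on its stop. Spring: it starts to move at about 3 N and needs about 7 N to be fully down; it rises again when released.
- cup_lip (a point): Centre of the cup's mouth at lip height: 100 mm above the table at rest, sinking with the cup. The cup is a black rubber ring, 52 mm outside and 32 mm inside diameter, 10 mm deep, open on top, moving vertically on a spring. The round bottle's body seats on the ring's inner edge, its base 5 mm below the lip (bottle_center then 34 mm above the lip).
- bottle_center (a point): The round bottle half-way up on its axis, 39 mm above its base. White ball-shaped glass body 40 mm in diameter (ball centre 17 mm above the base), flat base of 21 mm, short neck, black cylindrical cap 16 mm in diameter from 40 to 78 mm above the base (its top). Stands upright in the tray, 50 to 90 g. z = up along the bottle.
- tray: Grey shallow tray fixed to the table, 100 mm (its x) by 250 mm (its y), rim 12 mm high, inner floor 3 mm above the table. Origin: centre of its underside. The three bottles stand in a row along its y, about 80 mm apart, in any order.
- square_bottle: Bystander in the tray: white square bottle 30 x 30 mm, black cap, 80 mm tall. Origin: centre of its base.
- slim_bottle: Bystander in the tray: white slim round bottle 26 mm in diameter, black cap, 92 mm tall. Origin: centre of its base.
- jar: Bystander on the table: white jar with a black lid, 46 mm in diameter, 39 mm tall. Origin: centre of its base.
- buffer: Bystander on the table: grey nail buffer block 95 x 26 x 26 mm, long along its x. Origin: centre of its underside.
Mind the look-alikes: they are no part of the job. Leave any orange look-alike of the part that bears bottle_center alone.

How it is judged:
By the outcome, as a careful person would: the job done as asked, in the order asked, and still so for the second after the job is handed in, while the arm keeps its last pose, push and grip.
It also fails if it takes over 64 s, if anything falls off the work surface, if the arm or the gripper's body presses on something with over 40 N, if the wrist force passes 120 N, or if a joint passes its speed limit or range.

### The arm

A 6-joint arm with a two-finger parallel gripper is mounted at the origin on the work surface. World frame = base frame: x ahead of the robot, y to its left, z up, the work surface at z = 0. Lengths are in m, angles in degrees, forces in N, time in s.
With the tool pointing down it reaches from about 0.375 to 0.9 m from the base axis. Payload 3.1 kg.
Tool frame: the origin (TCP) lies between the finger pads; the fingertips stand 22 mm ahead of it and the grasp point (between the pads) lies 3 mm ahead of it; y points along the fingers, x is the direction in which the jaws open and shut, and the axes are right-handed (so a half turn about y gives the same grasp; the last joint's range is limited). The gripper opens to 87 mm and grips with 3 to 60 N. Pads are 19 mm wide; open, the fingers measure 117 mm over their backs; the gripper's body (75 mm by 190 mm) begins 51 mm behind the grasp point.
Start: joints at [-74.513, 30.224, 82.088, -0, 67.689, -10.227], TCP at [0.271, -0.563, 0.245] pointing down, gripper open.
Joint ranges: [-176.69, 176.69], [-43.24, 126.21], [12.49, 139.97], [-82, 262], [0, 151.66], [-163.58, 163.58]. Speed limits (degrees/s): [159.86, 159.86, 180, 180, 180, 180].

### API

Orientations are given as a 3x3 rotation matrix whose columns are the frame's x, y, z axes.
In Python, from rig import bot, imaging, workorder gives the robot as it stands. The module is installed in compiled form; this text tells all that it offers.
- The arm moves only by the tool drive_tool, never from a script. Its argument "commands" is a list of rows, each an object of numbers: "dx", "dy", "dz": the shift along the tool's x, y, z normalised to -1 to 1, where 1 is 4 cm; "wx", "wy", "wz": the turn, a rotation vector about the tool's x, y, z normalised to -1 to 1, where 1 is pi/2 rad; "grip": the finger opening in mm, from 0 to 87. In form: [{"dx": .., "dy": .., "dz": .., "wx": .., "wy": .., "wz": .., "grip": ..}, ...]. A call has 1 to 8 rows; each row shifts and turns the commanded pose from where the row before left it, along the tool's axes as they then stand; what a row does not reach is not made up. A row lasts 1/8 s, in which the tool goes at most 62.5 mm and 10.7 degrees, less where a joint would pass 70% of its speed; a pose out of reach is approached as far as the arm can. A call with a number of a shift or a turn outside -1 to 1 is refused whole. A call with a gripper value outside its range is refused whole. The fingers move at their own pace and stop on an object; the grip force is fixed at half the most. Time passes only in rows, so rows that do not move let the fingers close. It gives the time, the measured TCP pose, the force and the opening at its end, in the units of the state.
- bot.read_state(): the state, without advancing time (a new reading comes with each control period).
- imaging.capture(name): name is "scene" or "top" or "wrist"; returns (picture, depth): 400x640x3 uint8, red, green, blue; 400x640 float32, m along the optical axis (not along the pixel's ray), 0 where there is no reading.
- imaging.get_calibration(name): a dict with "mtx" (3x3 intrinsics, pixels), "dist" ([k1, k2, p1, p2, k3] as OpenCV has them; the pictures are not rectified), "world_to_cam" (4x4, takes a point from world to camera coordinates). Camera axes: x right, y down, z forward; pixel columns grow to the right and rows downward; lengths in m; the calibration is good to about 2 mm. A picture is of the moment at which its call begins: read the wrist's pose just before it. get_calibration takes no time and is no camera call; for the wrist camera it gives the pose at the moment of the call.
- workorder.hand_in(): hands the job in, once; it reports no verdict.
The state is a dict: "time_s": time; "joint_positions": joint angles; "qvel": joint speeds; "tau": joint torques, N m; "position": TCP position; "tcp_rot": TCP orientation; "force": force on the tool from outside, world axes, zero at the start; "moment": the same for the moment, N m; "opening": opening from 0.0 (shut) to 1.0 (fully open).
Only numpy, scipy, OpenCV 4.12 (cv2) and the standard library are available. Lean on these libraries where they do the work, as an engineer would, in place of code of your own. Each camera call takes 0.05 s, during which the arm holds its last target. There are 200 camera calls.

## Working session

There is one attempt and no reset: what is moved stays moved. The work goes in short steps, Python scripts to look and compute and a tool call to move; the robot and the scene stay as the last step left them, time stands still between calls to the robot, and variables do not carry over. Pictures are saved under pics/ and viewed, on a budget of 10 in all, crops included, one or two more only if the job needs it, and the job is handed in when it is done.

Besides the shell and the picture viewer there is one more tool, called after "Call:" in YAML: its name, and indented under it one key for each argument. drive_tool: Moves the arm, as the interface text tells. Its arguments: {"type":"object","properties":{"commands":{"type":"array"}},"required":["commands"]}

```bash
mkdir -p pics; cat > h.py <<'E'
import numpy as np, cv2
from rig import bot, imaging, workorder
def grab(n):
    c=imaging.get_calibration(n); p,d=imaging.capture(n); return p,d,c
def pts(d,c):
    h,w=d.shape; u,v=np.meshgrid(np.arange(w),np.arange(h))
    q=cv2.undistortPoints(np.stack([u,v],-1).reshape(-1,1,2).astype(np.float64),np.array(c["mtx"]),np.array(c["dist"])).reshape(h,w,2)
    P=np.dstack([q*d[...,None],d]); T=np.linalg.inv(np.array(c["world_to_cam"]))
    W=P@T[:3,:3].T+T[:3,3]; W[d==0]=np.nan; return W
def ray(c,uv,z):
    q=cv2.undistortPoints(np.array(uv,float).reshape(-1,1,2),np.array(c["mtx"]),np.array(c["dist"])).reshape(-1,2)
    T=np.linalg.inv(np.array(c["world_to_cam"])); r=np.c_[q,np.ones(len(q))]@T[:3,:3].T
    return T[:3,3]+r*((z-T[2,3])/r[:,2])[:,None]
E
python3 - <<'E'
from h import *
for n in("scene","top"):
    p,d,c=grab(n); cv2.imwrite(f"pics/{n}0.png",p[...,::-1]); np.savez(f"{n}0.npz",p=p,d=d,W=pts(d,c)); print(n,np.linalg.inv(c["world_to_cam"])[:3,3],np.array(c["mtx"])[0,0],(d>0).mean())
print(bot.read_state())
E
```

```text
scene [1.28622704 0.22645259 0.69309188] 485.5039179036571 0.995953125
top [0.42281405 0.03270844 0.87635267] 403.9284638069593 0.9958203125
{'time_s': 0.1, 'joint_positions': array([-7.45128679e+01,  3.02756847e+01,  8.21488508e+01,  9.12299514e-04,
        6.76885199e+01, -1.02283983e+01]), 'qvel': array([ 0.09193088, -0.0373499 , -0.26614881,  0.06177882,  0.09408447,
        0.03600782]), 'tau': array([ 8.40072084e-05, -4.40984666e+01, -1.77149999e+01,  6.34676311e-02,
        5.33199264e-02, -3.70152702e-05]), 'position': array([ 0.2710434 , -0.56249218,  0.24364858]), 'tcp_rot': array([[ 4.33897356e-01, -5.12688999e-04,  9.00962165e-01],
       [-9.00960223e-01,  1.90547650e-03,  4.33897505e-01],
       [-1.93921671e-03, -9.99998053e-01,  3.64868821e-04]]), 'force': array([ 0.21719938,  1.29719104, -0.33438008]), 'moment': array([-0.02568064, -0.00719537,  0.00589962]), 'opening': 1.003498281489051}
```

View pics/top0.png

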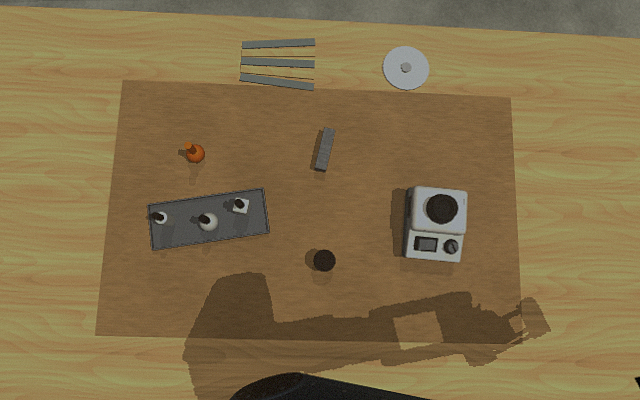

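View pics/scene0.png

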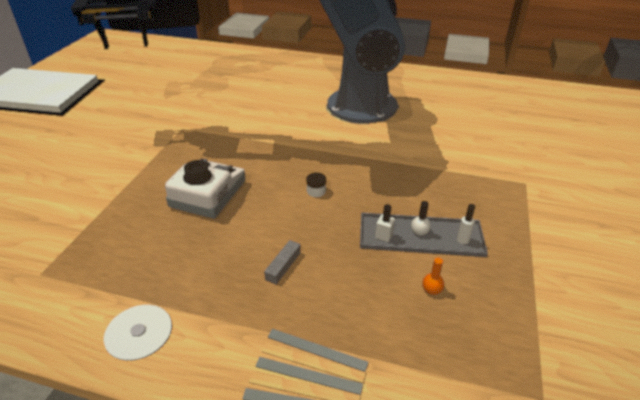

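The top view shows the mixer with its cup at (441,208), rocker at (427,244) and dial at (451,246). The tray row is slim (160,217), round ball (207,221) and square (240,206). The orange look-alike is at (195,153), the jar at (324,260) and the buffer at (325,150). The scene view agrees. Next I'll measure positions.

```bash
cat > m.py <<'E'
from h import *
from scipy.optimize import least_squares
for n in("top","scene"):
    f=np.load(n+"0.npz"); p=f["p"].astype(int); W=f["W"]; hsv=cv2.cvtColor(f["p"],cv2.COLOR_RGB2HSV)
    X,Y,Z=W[...,0],W[...,1],W[...,2]
    print(n,"table z",np.nanmedian(Z[(abs(X-.45)<.05)&(abs(Y-.2)<.02)]) )
    box=(X>.3)&(X<.7)&(Y<-.1)&(Y>-.45)
    # cup: dark points above 85mm
    m=box&(Z>.09)&(Z<.11)&(p.sum(2)<200); print("cup n",m.sum(),"mean",np.nanmean(W[m],0))
    k=cv2.minEnclosingCircle(W[m][:,:2].astype(np.float32)); print("enc",k)
    # mixer
    m2=box&(Z>.02)&(Z<.13); r=cv2.minAreaRect(W[m2][:,:2].astype(np.float32)); print("mixer rect",r)
    m3=box&(Z>.065)&(Z<.08); r=cv2.minAreaRect(W[m3][:,:2].astype(np.float32)); print("block rect",r)
    # tray objects
    t=(X>.3)&(X<.65)&(Y>.1)&(Y<.5)&(hsv[...,1]<70)&(Z>.008)&(Z<.11)
    wh=(t&(hsv[...,2]>110)&(Z>.006)&(Z<.085)).astype(np.uint8)
    N,L,S,C=cv2.connectedComponentsWithStats(wh)
    for i in range(1,N):
        if S[i,4]<25: continue
        q=W[L==i]; s=least_squares(lambda v:np.linalg.norm(q-v,axis=1)-.02,[*np.median(q,0)-[0,0,.015]],loss="soft_l1",f_scale=.002)
        print("white",S[i],np.median(q,0),"zmax",q[:,2].max(),"sphere",s.x,np.sqrt(2*s.cost/len(q)))
    dk=((X>.3)&(X<.65)&(Y>.1)&(Y<.5)&(Z>.045)&(Z<.11)&(p.sum(2)<220)).astype(np.uint8)
    N,L,S,C=cv2.connectedComponentsWithStats(dk)
    for i in range(1,N):
        if S[i,4]>8: q=W[L==i];print("cap",S[i],q.mean(0),q[:,2].max())
E
python3 m.py
```

```text
top table z -0.00019684414215070944
cup n 386 mean [ 0.54498907 -0.25055393  0.09702938]
enc ((0.5450527667999268, -0.25138479471206665), 0.025691675022244453)
mixer rect ((0.5178065299987793, -0.24824345111846924), (0.1178174763917923, 0.15033486485481262), 85.90290832519531)
block rect ((0.5449841022491455, -0.2506425976753235), (0.1109234094619751, 0.0928216353058815), 85.86540985107422)
white [233 198  16  16 112] [0.53741239 0.15308202 0.04542104] zmax 0.05025572453309335 sphere [0.54410667 0.15863364 0.0305123 ] 0.001511068581757829
white [155 212  12  12  61] [0.50620981 0.31056828 0.05791176] zmax 0.06183817403853398 sphere [0.51097478 0.31467026 0.04059792] 0.0012122867462357292
white [200 213  18  17 160] [0.50544394 0.22030621 0.03259702] zmax 0.03948286925565969 sphere [0.50983654 0.22797111 0.01877678] 0.0009756999243304846
cap [235 199   9  10  65] [0.54206953 0.15700319 0.07783283] 0.0848622901834063
cap [151 212  13   9  81] [0.51012472 0.31278221 0.08576856] 0.09691815211703902
cap [198 215  12   9  81] [0.50893243 0.22518923 0.07324137] 0.0830319538306139
scene tabl
[... 381 characters left out ...]
1)
white [376 214  19  27 318] [0.55945617 0.16144795 0.03662845] zmax 0.058641145854226084 sphere [0.54561957 0.16223904 0.03014103] 0.0028955706103415374
white [411 216  20  19 270] [0.523822   0.22993225 0.02983524] zmax 0.04378896521529452 sphere [0.51171536 0.23088435 0.02052724] 0.0020442736790846033
white [457 217  20  27 318] [0.52361286 0.31682541 0.03903363] zmax 0.06473601116220318 sphere [0.50989241 0.3190733  0.03795864] 0.00370823896044629
cap [419 201   9  18 117] [0.51780022 0.23026748 0.06752417] 0.08230386573020798
cap [383 205   8  16 104] [0.55150396 0.16239288 0.0723246 ] 0.08506229493493478
cap [466 204   9  17 101] [0.51818315 0.31713648 0.08275668] 0.09686498720573034
```

Call:
drive_tool:
  commands:
    - {"wy": 0.11, "grip": 87}
    - {"wy": 0.11}
    - {"wy": 0.11}
    - {"dx": -0.5, "dz": 0.2}
    - {"dx": -0.8, "dz": 0.35}
    - {"dx": -0.9, "dz": 0.4}
    - {"dx": -0.9, "dz": 0.4}
    - {"dx": -0.9, "dz": 0.4}

```text
schema error: expected keys dx, dy, dz, wx, wy, wz, grip
```

Call:
drive_tool:
  commands:
    - {"dx": -0.9, "dz": 0.4}
    - {"dx": -0.9, "dz": 0.4}
    - {"dx": -0.9, "dz": 0.4}
    - {"dx": -0.9, "dz": 0.4}
    - {"dx": -0.9, "dz": 0.4}
    - {"dx": -0.9, "dz": 0.35}
    - {"dx": -0.5, "dz": 0.2}
    - {}

```text
schema error: expected keys dx, dy, dz, wx, wy, wz, grip
```

```bash
python3 - <<'E'
from h import *
s=bot.read_state(); print(s["position"],s["tcp_rot"],s["time_s"],s["force"])
p,d,c=grab("wrist"); cv2.imwrite("pics/w1.png",p[...,::-1]); W=pts(d,c); np.savez("w1.npz",p=p,d=d,W=W)
print(np.linalg.inv(c["world_to_cam"]))
X,Y,Z=W[...,0],W[...,1],W[...,2]
box=(X>.3)&(X<.7)&(Y<-.1)&(Y>-.45)
for n,m in(("block",box&(Z>.066)&(Z<.08)),("cup",box&(Z>.085)&(Z<.11)&(p.astype(int).sum(2)<200)),("all",box&(Z>.02)&(Z<.12))):
    if m.sum()>20: q=W[m][:,:2].astype(np.float32); print(n,m.sum(),cv2.minAreaRect(q),cv2.minEnclosingCircle(q),np.nanmedian(Z[m]))
E
```

```text
[ 0.2710434  -0.56249218  0.24364858] [[ 4.33897356e-01 -5.12688999e-04  9.00962165e-01]
 [-9.00960223e-01  1.90547650e-03  4.33897505e-01]
 [-1.93921671e-03 -9.99998053e-01  3.64868821e-04]] 0.1 [ 0.21719938  1.29719104 -0.33438008]
[[ 0.43302487 -0.86284679 -0.26073909  0.34477238]
 [-0.90138115 -0.41490303 -0.12396574 -0.52773464]
 [-0.001218    0.28870555 -0.95741716  0.38312006]
 [ 0.          0.          0.          1.        ]]
```

View pics/w1.png

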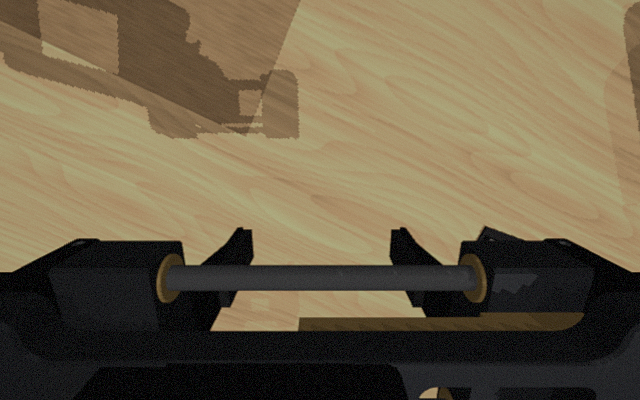

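The wrist picture shows only table and the gripper, with fingertips at about (245,232) and (395,232), because the rows were refused. I'll resend them with every key.

Call:
drive_tool:
  commands:
    - {"dx": 0, "dy": 0, "dz": 0, "wx": 0, "wy": 0.11, "wz": 0, "grip": 87}
    - {"dx": 0, "dy": 0, "dz": 0, "wx": 0, "wy": 0.11, "wz": 0, "grip": 87}
    - {"dx": 0, "dy": 0, "dz": 0, "wx": 0, "wy": 0.11, "wz": 0, "grip": 87}
    - {"dx": -0.5, "dy": 0, "dz": 0.2, "wx": 0, "wy": 0, "wz": 0, "grip": 87}
    - {"dx": -0.8, "dy": 0, "dz": 0.35, "wx": 0, "wy": 0, "wz": 0, "grip": 87}
    - {"dx": -0.9, "dy": 0, "dz": 0.4, "wx": 0, "wy": 0, "wz": 0, "grip": 87}
    - {"dx": -0.9, "dy": 0, "dz": 0.4, "wx": 0, "wy": 0, "wz": 0, "grip": 87}
    - {"dx": -0.9, "dy": 0, "dz": 0.4, "wx": 0, "wy": 0, "wz": 0, "grip": 87}

```text
time_s: 1.15
position: [0.3527, -0.4054, 0.2444]
tcp_rot: [[-0.066, -0.0, 0.998], [-0.998, 0.001, -0.066], [-0.001, -1.0, -0.0]]
force: [0.8, -1.1, 0.1]
opening: 0.998
```

Call:
drive_tool:
  commands:
    - {"dx": -0.9, "dy": 0, "dz": 0.3, "wx": 0, "wy": 0, "wz": 0, "grip": 87}
    - {"dx": -0.9, "dy": 0, "dz": 0.3, "wx": 0, "wy": 0, "wz": 0, "grip": 87}
    - {"dx": -0.9, "dy": 0, "dz": 0.3, "wx": 0, "wy": 0, "wz": 0, "grip": 87}
    - {"dx": -0.9, "dy": 0, "dz": 0.3, "wx": 0, "wy": 0, "wz": 0, "grip": 87}
    - {"dx": -0.9, "dy": 0, "dz": 0.3, "wx": 0, "wy": 0, "wz": 0, "grip": 87}
    - {"dx": -0.8, "dy": 0, "dz": 0.3, "wx": 0, "wy": 0, "wz": 0, "grip": 87}
    - {"dx": 0, "dy": 0, "dz": 0, "wx": 0, "wy": 0, "wz": 0, "grip": 87}
    - {"dx": 0, "dy": 0, "dz": 0, "wx": 0, "wy": 0, "wz": 0, "grip": 87}

```text
time_s: 2.15
position: [0.4384, -0.2014, 0.2446]
tcp_rot: [[-0.067, -0.0, 0.998], [-0.998, -0.0, -0.067], [0.0, -1.0, -0.0]]
force: [0.0, -0.1, 0.1]
opening: 1.0
```

```bash
cat > w.py <<'E'
from h import *
import sys
k=sys.argv[1]
s=bot.read_state(); print(s["position"],s["tcp_rot"],s["time_s"],s["force"])
p,d,c=grab("wrist"); cv2.imwrite(f"pics/{k}.png",p[...,::-1]); W=pts(d,c); np.savez(f"{k}.npz",p=p,d=d,W=W,T=np.linalg.inv(c["world_to_cam"]),tp=s["position"],R=s["tcp_rot"])
X,Y,Z=W[...,0],W[...,1],W[...,2]
box=(X>.3)&(X<.7)&(Y<-.1)&(Y>-.45)
for n,m in(("block",box&(Z>.066)&(Z<.08)),("cup",box&(Z>.085)&(Z<.11)&(p.astype(int).sum(2)<200)),("all",box&(Z>.02)&(Z<.12))):
    if m.sum()>20: q=W[m][:,:2].astype(np.float32); print(n,m.sum(),cv2.minAreaRect(q),cv2.minEnclosingCircle(q),np.nanmedian(Z[m]))
E
python3 w.py w2
```

```text
[ 0.43842711 -0.20135126  0.24459415] [[-6.70073601e-02 -2.51232475e-04  9.97752450e-01]
 [-9.97752454e-01 -2.14901726e-04 -6.70074145e-02]
 [ 2.31253162e-04 -9.99999945e-01 -2.36267821e-04]] 2.15 [ 0.0063059  -0.08779961  0.14520347]
block 7297 ((0.5479546785354614, -0.2510221004486084), (0.11217197775840759, 0.09182281792163849), 86.09456634521484) ((0.5486788749694824, -0.2515644431114197), 0.06896984577178955) 0.07094067372820445
cup 2459 ((0.548182487487793, -0.25030162930488586), (0.049750473350286484, 0.04977928847074509), 85.41642761230469) ((0.5484501123428345, -0.2508833110332489), 0.02588493376970291) 0.09831691854489139
all 14519 ((0.520241379737854, -0.24833916127681732), (0.11817637085914612, 0.14914537966251373), 85.95840454101562) ((0.5208094716072083, -0.24817794561386108), 0.0934186577796936) 0.07048861671044593
```

View pics/w2.png

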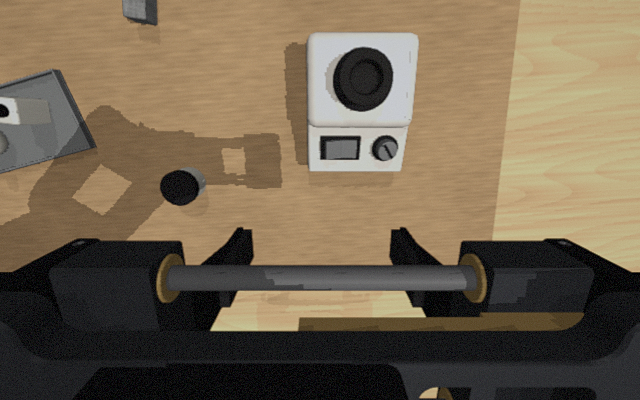

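The wrist view shows the mixer clearly: cup at (363,79), rocker frame x 320–361, y 136–160, dial at (384,148). Now I'll get the rocker and fingertip geometry.

```bash
python3 - <<'E'
from h import *
f=np.load("w2.npz"); W=f["W"]; p=f["p"].astype(int)
c=np.array([.5205,-.248]); a=np.radians(-4.0); ex=np.array([np.cos(a),np.sin(a)]); ey=np.array([-ex[1],ex[0]])
L=np.dstack([(W[...,:2]-c)@ex,(W[...,:2]-c)@ey,W[...,2]])*1000
print("rocker row scan (mixer mm: x y z, brightness)")
for v in (142,148,154):
    print([tuple(np.r_[L[v,u].round(0),p[v,u].sum()].astype(int)) for u in range(314,370,4)])
print("col 330");print([tuple(np.r_[L[v,330].round(0),p[v,330].sum()].astype(int)) for v in range(120,176,3)])
m=(p.sum(2)<330)&(L[...,0]>-75)&(L[...,0]<-20)&(L[...,1]>-8)&(L[...,1]<55)&(L[...,2]>30); q=L[m];print("dark bbox",np.percentile(q,[2,50,98],axis=0).round(1))
# fingertips in tool frame
R,tp=f["R"],f["tp"]; F=(W-tp)@R*1000
m=(abs(F[...,0])<75)&(F[...,1]>-10)&(F[...,1]<40)&(abs(F[...,2])<30)
for sgn in(-1,1):
    for lo in(-10,0,10,16):
        q=F[m&(F[...,0]*sgn>0)&(F[...,1]>lo)&(F[...,1]<lo+10)]
        if len(q): print(sgn,lo,len(q),q.min(0).round(1),q.max(0).round(1))
E
```

```text
rocker row scan (mixer mm: x y z, brightness)
[(np.int64(-38), np.int64(50), np.int64(47), np.int64(596)), (np.int64(-38), np.int64(45), np.int64(47), np.int64(562)), (np.int64(-37), np.int64(40), np.int64(51), np.int64(83)), (np.int64(-36), np.int64(36), np.int64(59), np.int64(249)), (np.int64(-36), np.int64(31), np.int64(59), np.int64(337)), (np.int64(-37), np.int64(27), np.int64(56), np.int64(341)), (np.int64(-37), np.int64(22), np.int64(56), np.int64(348)), (np.int64(-37), np.int64(17), np.int64(55), np.int64(356)), (np.int64(-37), np.int64(13), np.int64(56), np.int64(351)), (np.int64(-37), np.int64(8), np.int64(54), np.int64(343)), (np.int64(-37), np.int64(3), np.int64(53), np.int64(349)), (np.int64(-37), np.int64(-2), np.int64(51), np.int64(62)), (np.int64(-37), np.int64(-7), np.int64(48), np.int64(602)), (np.int64(-37), np.int64(-12), np.int64(49), np.int64(590))]
[(np.int64(-45), np.int64(50), np.int64(46), np.int64(597)), (np.int64(-45), np.int64(45), np.int64(46), np.int64(569)), (np.int64(-44), np.int64(40), np.int64(49), np.int64(67)), (np.int64(-43), np.int64(36), np.int
[... 2353 characters left out ...]
np.int64(590)), (np.int64(-66), np.int64(30), np.int64(40), np.int64(596)), (np.int64(-70), np.int64(30), np.int64(39), np.int64(601)), (np.int64(-83), np.int64(29), np.int64(-2), np.int64(452)), (np.int64(-86), np.int64(29), np.int64(0), np.int64(370))]
dark bbox [[-72.1  -7.2 229. ]
 [-57.6  21.8 328.8]
 [-46.2  53.6 342.4]]
-1 -10 284 [-54.8 -10.    0.8] [-43.6  -0.1  13.7]
-1 0 266 [-52.8   0.   -4.2] [-43.4  10.   13.8]
-1 10 245 [-52.9  10.1  -7.3] [-43.5  20.   13.7]
-1 16 151 [-52.6  16.   -7.6] [-43.5  23.1  13.7]
1 -10 283 [42.8 -9.7  0.3] [53.9 -0.  14. ]
1 0 258 [42.7  0.  -5.4] [52.3  9.9 13.6]
1 10 254 [42.6 10.  -7.3] [52.2 20.  13.6]
1 16 154 [42.8 16.  -7.1] [52.2 23.2 13.6]
```

Call:
drive_tool:
  commands:
    - {"dx": -0.5, "dy": 0.5, "dz": 0.47, "wx": 0, "wy": 0, "wz": 0, "grip": 87}
    - {"dx": -0.51, "dy": 0.8, "dz": 0.46, "wx": 0, "wy": 0, "wz": 0, "grip": 87}
    - {"dx": 0, "dy": 1, "dz": 0, "wx": 0, "wy": 0, "wz": 0, "grip": 87}
    - {"dx": 0, "dy": 0.8, "dz": 0, "wx": 0, "wy": 0, "wz": 0, "grip": 87}
    - {"dx": 0, "dy": 0.6, "dz": 0, "wx": 0, "wy": 0, "wz": 0, "grip": 87}
    - {"dx": 0, "dy": 0.1, "dz": 0, "wx": 0, "wy": 0, "wz": 0, "grip": 87}
    - {"dx": 0, "dy": 0, "dz": 0, "wx": 0, "wy": 0, "wz": 0, "grip": 87}

```text
time_s: 3.08
position: [0.4787, -0.1649, 0.0928]
tcp_rot: [[-0.07, 0.0, 0.998], [-0.998, -0.0, -0.07], [0.0, -1.0, 0.0]]
force: [-0.8, 0.3, -0.3]
opening: 1.002
```

```bash
python3 w.py w3 | head -4
```

```text
[ 0.47873167 -0.16490257  0.09277681] [[-7.03000805e-02  2.94350272e-04  9.97525845e-01]
 [-9.97525871e-01 -2.11385974e-04 -7.03000199e-02]
 [ 1.90170142e-04 -9.99999934e-01  3.08482462e-04]] 3.075 [-0.81300155  0.31651859 -0.27696201]
block 22186 ((0.5323407053947449, -0.21092456579208374), (0.18884137272834778, 0.1291119009256363), 85.56242370605469) ((0.5307536721229553, -0.2137635201215744), 0.10904432833194733) 0.07102750240645359
```

View pics/w3.png

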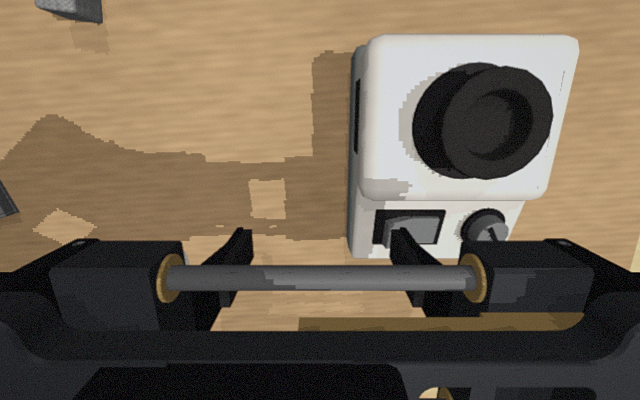

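The picture shows the right fingertip at about (400,235), just above the rocker's raised half (x 380–408). I'll press down now.

Call:
drive_tool:
  commands:
    - {"dx": -0.05, "dy": 0.12, "dz": 0, "wx": 0, "wy": 0, "wz": 0, "grip": 87}
    - {"dx": 0, "dy": 0.12, "dz": 0, "wx": 0, "wy": 0, "wz": 0, "grip": 87}
    - {"dx": 0, "dy": 0.1, "dz": 0, "wx": 0, "wy": 0, "wz": 0, "grip": 87}
    - {"dx": 0, "dy": 0.05, "dz": 0, "wx": 0, "wy": 0, "wz": 0, "grip": 87}
    - {"dx": 0, "dy": 0, "dz": 0, "wx": 0, "wy": 0, "wz": 0, "grip": 87}

```text
time_s: 3.75
position: [0.4798, -0.1611, 0.0775]
tcp_rot: [[-0.069, 0.002, 0.998], [-0.998, 0.0, -0.069], [-0.0, -1.0, 0.002]]
force: [0.8, 1.8, 3.4]
opening: 0.996
```

Call:
drive_tool:
  commands:
    - {"dx": 0, "dy": 0.05, "dz": 0, "wx": 0, "wy": 0, "wz": 0, "grip": 87}
    - {"dx": 0, "dy": 0, "dz": 0, "wx": 0, "wy": 0, "wz": 0, "grip": 87}

```text
time_s: 4.0
position: [0.4798, -0.1615, 0.0766]
tcp_rot: [[-0.069, 0.003, 0.998], [-0.998, -0.001, -0.069], [0.0, -1.0, 0.003]]
force: [-0.1, 6.7, 14.4]
opening: 0.998
```

Call:
drive_tool:
  commands:
    - {"dx": 0, "dy": -0.5, "dz": 0, "wx": 0, "wy": 0, "wz": 0, "grip": 87}
    - {"dx": 0, "dy": -0.8, "dz": 0, "wx": 0, "wy": 0, "wz": 0, "grip": 87}
    - {"dx": 0, "dy": -0.5, "dz": -0.5, "wx": 0, "wy": 0, "wz": 0, "grip": 87}
    - {"dx": 0, "dy": -0.2, "dz": -0.5, "wx": 0, "wy": 0, "wz": 0, "grip": 60}
    - {"dx": 0, "dy": 0, "dz": 0, "wx": 0, "wy": 0, "wz": 0, "grip": 60}

```text
time_s: 4.62
position: [0.4378, -0.1591, 0.1553]
tcp_rot: [[-0.07, -0.001, 0.998], [-0.998, 0.0, -0.07], [-0.0, -1.0, -0.001]]
force: [-0.9, 0.3, 0.0]
opening: 0.849
```

```bash
python3 w.py w4; python3 - <<'E'
from h import *
f=np.load("w4.npz"); W=f["W"]; p=f["p"]
c=np.array([.5205,-.248]); a=np.radians(-4.0); ex=np.array([np.cos(a),np.sin(a)]); ey=np.array([-ex[1],ex[0]])
L=np.dstack([(W[...,:2]-c)@ex,(W[...,:2]-c)@ey,W[...,2]])*1000
for y in range(-4,48,4):
    m=(abs(L[...,0]+46)<3)&(abs(L[...,1]-y)<1.5); print(y,m.sum(),np.nanmedian(L[...,2][m]).round(1),p[m].mean().round(0))
m=(abs(L[...,0]+46)<25)&(abs(L[...,1]-20)<30); v,u=np.where(m); v0,u0=v.min()-10,u.min()-10
cv2.imwrite("pics/rk.png",cv2.resize(p[v0:v.max()+10,u0:u.max()+10,::-1],None,fx=5,fy=5,interpolation=cv2.INTER_CUBIC)[:600,:800])
E
```

```text
[ 0.43775924 -0.15907892  0.15528505] [[-7.02670545e-02 -5.32658770e-04  9.97528073e-01]
 [-9.97528214e-01  9.42874588e-05 -7.02670141e-02]
 [-5.66260458e-05 -9.99999854e-01 -5.37967454e-04]] 4.625 [-0.94158918  0.31376761  0.01950253]
block 12970 ((0.5447943210601807, -0.24994006752967834), (0.11187554895877838, 0.08632868528366089), 85.87229919433594) ((0.5468010902404785, -0.24995057284832), 0.06843915581703186) 0.07109883025515176
cup 5797 ((0.5479899048805237, -0.25013136863708496), (0.050135210156440735, 0.050654757767915726), 7.068230152130127) ((0.5484515428543091, -0.25010791420936584), 0.025901393964886665) 0.09832891487889467
all 28192 ((0.5205938816070557, -0.24755921959877014), (0.11727481335401535, 0.14985299110412598), 85.8741226196289) ((0.5205923318862915, -0.24751022458076477), 0.09309210628271103) 0.07073404924472511
-4 16 48.3 99.0
0 10 132.3 32.0
4 30 57.9 93.0
8 25 56.5 107.0
12 34 55.0 98.0
16 106 214.9 46.0
20 107 215.5 43.0
24 117 215.0 43.0
28 120 216.2 43.0
32 111 216.7 46.0
36 116 216.6 44.0
40 126 216.7 28.0
44 26 45.6 140.0
```

View pics/rk.png

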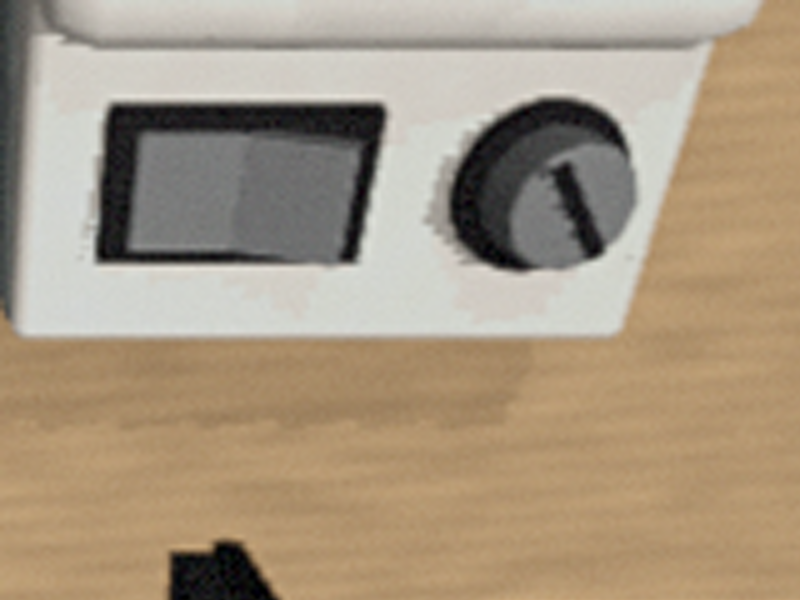

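The crop shows the rocker's dial-side half raised and its +y half flat. The heights agree: about 58 mm at y=4, slope 0.36, so it is fully on. On to the bottle: I'll turn the jaws across the tray row, then shift over.

Call:
drive_tool:
  commands:
    - {"dx": 0, "dy": -0.25, "dz": 0, "wx": 0, "wy": -0.1178, "wz": 0, "grip": 60}
    - {"dx": 0, "dy": -0.25, "dz": 0, "wx": 0, "wy": -0.1178, "wz": 0, "grip": 60}
    - {"dx": 0, "dy": -0.25, "dz": 0, "wx": 0, "wy": -0.1178, "wz": 0, "grip": 60}
    - {"dx": 0, "dy": -0.25, "dz": 0, "wx": 0, "wy": -0.1178, "wz": 0, "grip": 60}
    - {"dx": 0, "dy": -0.25, "dz": 0, "wx": 0, "wy": -0.1178, "wz": 0, "grip": 60}
    - {"dx": 0, "dy": -0.25, "dz": 0, "wx": 0, "wy": -0.1178, "wz": 0, "grip": 60}
    - {"dx": 0, "dy": -0.25, "dz": 0, "wx": 0, "wy": -0.1178, "wz": 0, "grip": 60}
    - {"dx": 0, "dy": -0.25, "dz": 0, "wx": 0, "wy": -0.1178, "wz": 0, "grip": 60}

```text
time_s: 5.68
position: [0.4398, -0.1597, 0.2347]
tcp_rot: [[0.988, -0.0, 0.153], [-0.153, 0.0, 0.988], [-0.0, -1.0, 0.0]]
force: [0.3, -0.3, -0.5]
opening: 0.686
```

Call:
drive_tool:
  commands:
    - {"dx": 0, "dy": 0, "dz": 0, "wx": 0, "wy": -0.1178, "wz": 0, "grip": 60}
    - {"dx": 0, "dy": 0, "dz": 0, "wx": 0, "wy": -0.1178, "wz": 0, "grip": 60}
    - {"dx": 0.3, "dy": 0, "dz": 0.5, "wx": 0, "wy": 0, "wz": 0, "grip": 50}
    - {"dx": 0.5, "dy": 0, "dz": 0.9, "wx": 0, "wy": 0, "wz": 0, "grip": 50}
    - {"dx": 0.5, "dy": 0, "dz": 0.95, "wx": 0, "wy": 0, "wz": 0, "grip": 50}
    - {"dx": 0.5, "dy": 0, "dz": 0.95, "wx": 0, "wy": 0, "wz": 0, "grip": 50}
    - {"dx": 0.5, "dy": 0, "dz": 0.95, "wx": 0, "wy": 0, "wz": 0, "grip": 50}
    - {"dx": 0.5, "dy": 0, "dz": 0.95, "wx": 0, "wy": 0, "wz": 0, "grip": 50}

```text
time_s: 6.68
position: [0.5063, 0.069, 0.2343]
tcp_rot: [[0.978, 0.0, -0.209], [0.209, -0.0, 0.978], [0.0, -1.0, -0.0]]
force: [0.9, -0.2, -0.1]
opening: 0.576
```

Call:
drive_tool:
  commands:
    - {"dx": 0.5, "dy": 0, "dz": 0.95, "wx": 0, "wy": 0, "wz": 0, "grip": 50}
    - {"dx": 0.5, "dy": 0, "dz": 0.8, "wx": 0, "wy": 0, "wz": 0, "grip": 50}
    - {"dx": 0, "dy": 0.3, "dz": 0.4, "wx": 0, "wy": 0, "wz": 0, "grip": 50}
    - {"dx": 0, "dy": 0, "dz": 0, "wx": 0, "wy": 0, "wz": 0, "grip": 50}
    - {"dx": 0, "dy": 0, "dz": 0, "wx": 0, "wy": 0, "wz": 0, "grip": 50}

```text
time_s: 7.3
position: [0.5257, 0.1589, 0.2224]
tcp_rot: [[0.978, -0.002, -0.208], [0.208, -0.001, 0.978], [-0.002, -1.0, -0.0]]
force: [0.1, -0.1, 0.2]
opening: 0.572
```

```bash
python3 w.py w5|head -3; python3 - <<'E'
from h import *
from scipy.optimize import least_squares
f=np.load("w5.npz"); W=f["W"]; p=f["p"].astype(int); hsv=cv2.cvtColor(f["p"],cv2.COLOR_RGB2HSV)
X,Y,Z=W[...,0],W[...,1],W[...,2]
reg=(X>.44)&(X<.6)&(Y>.1)&(Y<.4)
for nm,m in(("white",reg&(hsv[...,1]<70)&(hsv[...,2]>120)&(Z>.012)&(Z<.08)),("cap",reg&(Z>.055)&(Z<.11)&(p.sum(2)<220)),("captop",reg&(Z>.074)&(Z<.11)&(p.sum(2)<220))):
    N,L,S,C=cv2.connectedComponentsWithStats(m.astype(np.uint8))
    for i in range(1,N):
        if S[i,4]<40: continue
        q=W[L==i]; s=least_squares(lambda v:np.linalg.norm(q-v,axis=1)-.02,[*np.median(q,0)-[0,0,.015]],loss="soft_l1",f_scale=.002)
        print(nm,S[i],np.median(q,0).round(4),q[:,2].max().round(4),"enc",np.round(cv2.minEnclosingCircle(q[:,:2].astype(np.float32))[0],4),cv2.minEnclosingCircle(q[:,:2].astype(np.float32))[1],"sphere",s.x.round(4))
E
```

```text
[0.52573415 0.1589447  0.22235506] [[ 9.78133020e-01 -1.56222034e-03 -2.07974411e-01]
 [ 2.07973469e-01 -7.44457391e-04  9.78134184e-01]
 [-1.68288921e-03 -9.99998503e-01 -4.03277971e-04]] 7.3 [ 0.13966715 -0.06609485  0.199772  ]
white [329  16  26  27 305] [0.514  0.312  0.0577] 0.0795 enc [0.5141 0.3166] 0.012648026458919048 sphere [0.5145 0.3168 0.0406]
white [305 103  34  34 695] [0.5131 0.2305 0.0324] 0.0798 enc [0.5133 0.2284] 0.019703716039657593 sphere [0.5134 0.2289 0.0191]
white [322 171  32  26 395] [0.541  0.1664 0.0459] 0.0766 enc [0.5466 0.1605] 0.019648762419819832 sphere [0.5467 0.1604 0.0307]
cap [335   7  18  29 378] [0.514  0.3134 0.0936] 0.0961 enc [0.5143 0.3161] 0.006969035137444735 sphere [0.5158 0.3277 0.0779]
cap [314 114  15  15 174] [0.5128 0.229  0.0803] 0.0825 enc [0.5128 0.2287] 0.006947513669729233 sphere [0.5123 0.2289 0.0609]
cap [332 182  14  20 228] [0.5453 0.1627 0.0818] 0.0841 enc [0.5463 0.1605] 0.00798035878688097 sphere [0.5527 0.151  0.0662]
captop [336   7  17  25 326] [0.5142 0.3145 0.0938] 0.0961 enc [0.5143 0.3161] 0.006969035137444735 sphere [0.5166 0.3285 0.0789]
captop [314 114  15  15 174] [0.5128 0.229  0.0803] 0.0825 enc [0.5128 0.2287] 0.006947513669729233 sphere [0.5123 0.2289 0.0609]
captop [332 186  14  16 177] [0.5459 0.161  0.082 ] 0.0841 enc [0.5465 0.1603] 0.007807739544659853 sphere [0.5483 0.1582 0.0629]
```

View pics/w5.png

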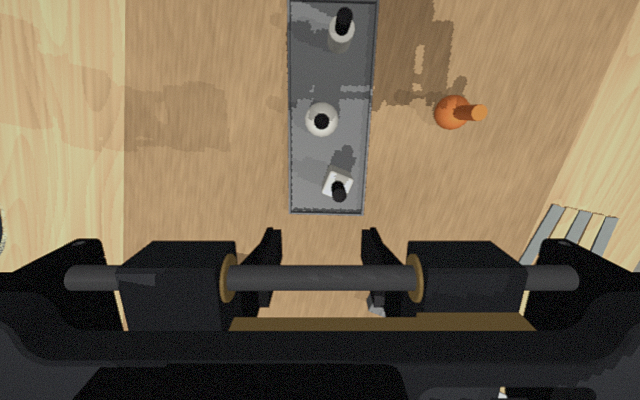

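The wrist view shows the round bottle at (321,119) between slim (342,28) and square (338,186), with the orange one outside the tray. Its cap and ball both measure near (0.513, 0.2288). I'll approach and grip the cap.

Call:
drive_tool:
  commands:
    - {"dx": 0.03, "dy": 0, "dz": 0.6, "wx": 0, "wy": 0, "wz": 0, "grip": 50}
    - {"dx": 0.02, "dy": 0.2, "dz": 0.8, "wx": 0, "wy": 0, "wz": 0, "grip": 50}
    - {"dx": 0, "dy": 0.7, "dz": 0.37, "wx": 0, "wy": 0, "wz": 0, "grip": 50}
    - {"dx": 0, "dy": 0.9, "dz": 0, "wx": 0, "wy": 0, "wz": 0, "grip": 50}
    - {"dx": 0, "dy": 0.9, "dz": 0, "wx": 0, "wy": 0, "wz": 0, "grip": 50}
    - {"dx": 0, "dy": 0.7, "dz": 0, "wx": 0, "wy": 0, "wz": 0, "grip": 50}
    - {"dx": 0, "dy": 0.4, "dz": 0, "wx": 0, "wy": 0, "wz": 0, "grip": 50}
    - {"dx": 0, "dy": 0, "dz": 0, "wx": 0, "wy": 0, "wz": 0, "grip": 50}

```text
time_s: 8.35
position: [0.5132, 0.2287, 0.0704]
tcp_rot: [[0.978, -0.002, -0.207], [0.207, -0.0, 0.978], [-0.002, -1.0, -0.0]]
force: [-0.2, 0.2, 0.4]
opening: 0.579
```

Call:
drive_tool:
  commands:
    - {"dx": 0, "dy": 0, "dz": 0, "wx": 0, "wy": 0, "wz": 0, "grip": 30}
    - {"dx": 0, "dy": 0, "dz": 0, "wx": 0, "wy": 0, "wz": 0, "grip": 20}
    - {"dx": 0, "dy": 0, "dz": 0, "wx": 0, "wy": 0, "wz": 0, "grip": 12}
    - {"dx": 0, "dy": 0, "dz": 0, "wx": 0, "wy": 0, "wz": 0, "grip": 5}
    - {"dx": 0, "dy": 0, "dz": 0, "wx": 0, "wy": 0, "wz": 0, "grip": 0}
    - {"dx": 0, "dy": 0, "dz": 0, "wx": 0, "wy": 0, "wz": 0, "grip": 0}
    - {"dx": 0, "dy": 0, "dz": 0, "wx": 0, "wy": 0, "wz": 0, "grip": 0}
    - {"dx": 0, "dy": 0, "dz": 0, "wx": 0, "wy": 0, "wz": 0, "grip": 0}

```text
time_s: 9.35
position: [0.5135, 0.2296, 0.0712]
tcp_rot: [[0.978, 0.0, -0.209], [0.209, 0.0, 0.978], [0.0, -1.0, 0.0]]
force: [-0.4, 0.2, 4.8]
opening: 0.172
```

Call:
drive_tool:
  commands:
    - {"dx": 0, "dy": -0.2, "dz": 0, "wx": 0, "wy": 0, "wz": 0, "grip": 0}
    - {"dx": 0, "dy": -0.6, "dz": 0, "wx": 0, "wy": 0, "wz": 0, "grip": 0}
    - {"dx": 0, "dy": -0.8, "dz": 0, "wx": 0, "wy": 0, "wz": 0, "grip": 0}
    - {"dx": 0, "dy": -0.9, "dz": 0, "wx": 0, "wy": 0, "wz": 0, "grip": 0}
    - {"dx": 0, "dy": -0.9, "dz": 0, "wx": 0, "wy": 0, "wz": 0, "grip": 0}
    - {"dx": 0, "dy": -0.7, "dz": 0, "wx": 0, "wy": 0, "wz": 0, "grip": 0}
    - {"dx": 0, "dy": -0.3, "dz": 0, "wx": 0, "wy": 0, "wz": 0, "grip": 0}
    - {"dx": 0, "dy": 0, "dz": 0, "wx": 0, "wy": 0, "wz": 0, "grip": 0}

```text
time_s: 10.35
position: [0.5135, 0.2296, 0.2473]
tcp_rot: [[0.978, 0.001, -0.208], [0.208, 0.0, 0.978], [0.001, -1.0, 0.0]]
force: [0.6, 0.5, -0.7]
opening: 0.175
```

Call:
drive_tool:
  commands:
    - {"dx": -0.05, "dy": 0, "dz": -0.3, "wx": 0, "wy": 0, "wz": 0, "grip": 0}
    - {"dx": -0.1, "dy": 0, "dz": -0.6, "wx": 0, "wy": 0, "wz": 0, "grip": 0}
    - {"dx": -0.1, "dy": 0, "dz": -0.8, "wx": 0, "wy": 0, "wz": 0, "grip": 0}
    - {"dx": -0.1, "dy": 0, "dz": -0.8, "wx": 0, "wy": 0, "wz": 0, "grip": 0}
    - {"dx": -0.1, "dy": 0, "dz": -0.8, "wx": 0, "wy": 0, "wz": 0, "grip": 0}
    - {"dx": -0.1, "dy": 0, "dz": -0.8, "wx": 0, "wy": 0, "wz": 0, "grip": 0}
    - {"dx": -0.1, "dy": 0, "dz": -0.8, "wx": 0, "wy": 0, "wz": 0, "grip": 0}
    - {"dx": -0.1, "dy": 0, "dz": -0.8, "wx": 0, "wy": 0, "wz": 0, "grip": 0}

```text
time_s: 11.35
position: [0.5306, -0.0014, 0.2454]
tcp_rot: [[0.978, -0.003, -0.208], [0.208, 0.0, 0.978], [-0.003, -1.0, 0.001]]
force: [0.3, 0.4, -1.2]
opening: 0.175
```

Call:
drive_tool:
  commands:
    - {"dx": -0.1, "dy": 0, "dz": -0.8, "wx": 0, "wy": 0, "wz": 0, "grip": 0}
    - {"dx": -0.1, "dy": 0, "dz": -0.8, "wx": 0, "wy": 0, "wz": 0, "grip": 0}
    - {"dx": -0.1, "dy": 0, "dz": -0.8, "wx": 0, "wy": 0, "wz": 0, "grip": 0}
    - {"dx": -0.1, "dy": 0, "dz": -0.8, "wx": 0, "wy": 0, "wz": 0, "grip": 0}
    - {"dx": -0.1, "dy": 0, "dz": -0.8, "wx": 0, "wy": 0, "wz": 0, "grip": 0}
    - {"dx": -0.1, "dy": 0, "dz": -0.8, "wx": 0, "wy": 0, "wz": 0, "grip": 0}
    - {"dx": -0.1, "dy": 0, "dz": -0.8, "wx": 0, "wy": 0, "wz": 0, "grip": 0}
    - {"dx": -0.1, "dy": 0, "dz": -0.8, "wx": 0, "wy": 0, "wz": 0, "grip": 0}

```text
time_s: 12.35
position: [0.5524, -0.2581, 0.2451]
tcp_rot: [[0.978, -0.003, -0.208], [0.208, 0.002, 0.978], [-0.003, -1.0, 0.002]]
force: [-0.0, 0.2, -0.4]
opening: 0.176
```

Call:
drive_tool:
  commands:
    - {"dx": 0, "dy": 0, "dz": -0.8, "wx": 0, "wy": 0, "wz": 0, "grip": 0}
    - {"dx": 0, "dy": 0, "dz": -0.6, "wx": 0, "wy": 0, "wz": 0, "grip": 0}
    - {"dx": 0, "dy": 0, "dz": -0.3, "wx": 0, "wy": 0, "wz": 0, "grip": 0}
    - {"dx": 0, "dy": 0, "dz": 0, "wx": 0, "wy": 0, "wz": 0, "grip": 0}
    - {"dx": 0, "dy": 0, "dz": 0, "wx": 0, "wy": 0, "wz": 0, "grip": 0}

```text
time_s: 12.98
position: [0.5673, -0.3221, 0.2464]
tcp_rot: [[0.978, -0.001, -0.209], [0.209, 0.002, 0.978], [-0.001, -1.0, 0.002]]
force: [0.2, -0.3, -0.9]
opening: 0.174
```

```bash
python3 w.py w6
```

```text
[ 0.56734863 -0.32214901  0.24639772] [[ 9.77915537e-01 -1.33820509e-03 -2.08996202e-01]
 [ 2.08998130e-01  1.51331995e-03  9.77914869e-01]
 [-9.92372533e-04 -9.99997960e-01  1.75958146e-03]] 12.975 [ 0.23491451 -0.30881331 -0.88061481]
block 6575 ((0.5482549667358398, -0.2502957284450531), (0.11221656948328018, 0.0914861187338829), 86.02384948730469) ((0.5481463670730591, -0.25030940771102905), 0.06869807094335556) 0.07089394993855364
cup 2196 ((0.5486960411071777, -0.2501519024372101), (0.05086716637015343, 0.050817232578992844), 58.487152099609375) ((0.5488736033439636, -0.2503238022327423), 0.02590828388929367) 0.09846222638416463
all 13802 ((0.52109694480896, -0.24808919429779053), (0.11979196220636368, 0.1501692533493042), 86.14893341064453) ((0.5191071033477783, -0.24871475994586945), 0.09206263720989227) 0.07013834162502433
```

View pics/w6.png

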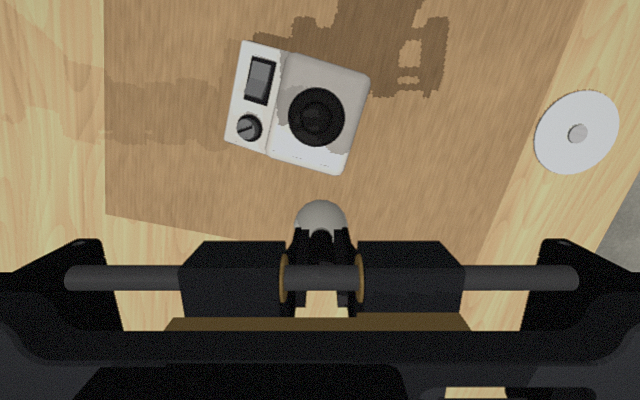

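The view shows the bottle held upright between the fingers, ball at (320,222), and the cup ahead at (316,116). Now I'll measure the ball in the hand against the cup.

```bash
python3 - <<'E'
from h import *
from scipy.optimize import least_squares
f=np.load("w6.npz"); W=f["W"]; p=f["p"]; hsv=cv2.cvtColor(p,cv2.COLOR_RGB2HSV); R,tp=f["R"],f["tp"]
F=(W-tp)@R
m=(abs(F[...,0])<.03)&(F[...,1]>.02)&(F[...,1]<.08)&(abs(F[...,2])<.04)&(hsv[...,1]<80)&(hsv[...,2]>70)
q=F[m]; s=least_squares(lambda v:np.linalg.norm(q-v,axis=1)-.02,np.median(q,0),loss="soft_l1",f_scale=.002)
print(m.sum(),"ball in tool",s.x.round(4),"world",(tp+R@s.x).round(4))
cup=np.array([.5487,-.2503]); d=cup-(tp+R@s.x)[:2]; print("ball->cup tool",(R.T@np.r_[d,0]).round(4)); d=cup-tp[:2]; print("tcp->cup tool",(R.T@np.r_[d,0]).round(4))
E
```

```text
1339 ball in tool [ 0.0017  0.0516 -0.0012] world [ 0.5692 -0.3229  0.1948]
ball->cup tool [-0.0049  0.0001  0.0752]
tcp->cup tool [-0.0032  0.0001  0.0742]
```

Call:
drive_tool:
  commands:
    - {"dx": -0.05, "dy": 0, "dz": 0.4, "wx": 0, "wy": 0, "wz": 0, "grip": 0}
    - {"dx": -0.05, "dy": 0, "dz": 0.7, "wx": 0, "wy": 0, "wz": 0, "grip": 0}
    - {"dx": 0, "dy": 0, "dz": 0.5, "wx": 0, "wy": 0, "wz": 0, "grip": 0}
    - {"dx": 0, "dy": 0.2, "dz": 0.28, "wx": 0, "wy": 0, "wz": 0, "grip": 0}
    - {"dx": 0, "dy": 0.5, "dz": 0, "wx": 0, "wy": 0, "wz": 0, "grip": 0}
    - {"dx": 0, "dy": 0.6, "dz": 0, "wx": 0, "wy": 0, "wz": 0, "grip": 0}
    - {"dx": 0, "dy": 0.4, "dz": 0, "wx": 0, "wy": 0, "wz": 0, "grip": 0}
    - {"dx": 0, "dy": 0, "dz": 0, "wx": 0, "wy": 0, "wz": 0, "grip": 0}

```text
time_s: 14.02
position: [0.5475, -0.25, 0.1774]
tcp_rot: [[0.978, -0.003, -0.209], [0.209, 0.002, 0.978], [-0.002, -1.0, 0.002]]
force: [0.1, 0.6, -0.7]
opening: 0.17
```

```bash
python3 - <<'E'
from h import *
s=bot.read_state(); print(s["position"],s["force"],s["time_s"])
p,d,c=grab("scene"); cv2.imwrite("pics/s7.png",cv2.resize(p[110:250,120:300,::-1],None,fx=4,fy=4,interpolation=cv2.INTER_CUBIC))
E
```

```text
[ 0.54753702 -0.24997909  0.17738427] [ 0.06284034  0.64367843 -0.67401421] 14.025
```

View pics/s7.png

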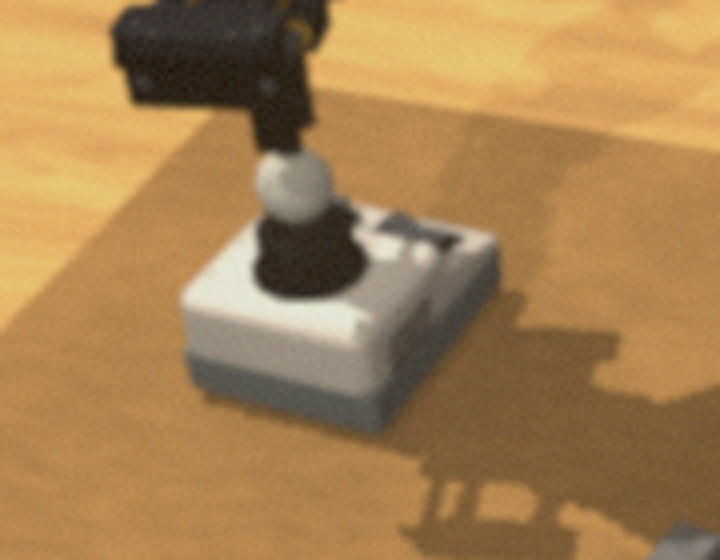

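The crop shows the ball at (293,187) just above the cup, apparently a little left of the cup's middle (308). I'll check it numerically with rays from this same camera.

```bash
python3 - <<'E'
from h import *
from scipy.optimize import least_squares
for n in("scene","top"):
    p,d,c=grab(n); W=pts(d,c); X,Y,Z=[W[...,i] for i in range(3)]; hsv=cv2.cvtColor(p,cv2.COLOR_RGB2HSV)
    m=(abs(X-.55)<.04)&(abs(Y+.25)<.04)&(Z>.107)&(Z<.16)&(hsv[...,2]>110)&(hsv[...,1]<80)
    if m.sum()>15:
        q=W[m]; s=least_squares(lambda v:np.linalg.norm(q-v,axis=1)-.02,[.5487,-.25,.126],loss="soft_l1",f_scale=.002); v,u=np.where(m)
        k=cv2.minEnclosingCircle(np.c_[u,v].astype(np.float32)); print(n,m.sum(),"sphere",s.x.round(4),"circle",k,"ray z.126",ray(c,[k[0]],.126).round(4))
    g=(abs(X-.55)<.04)&(abs(Y+.25)<.04)&(Z>.079)&(Z<.103)&(p.astype(int).sum(2)<200); print("cup dark",g.sum(),np.percentile(W[g],[1,50,99],axis=0).round(4))
E
```

```text
scene 239 sphere [ 0.5491 -0.249   0.1268] circle ((192.1842041015625, 154.7105255126953), 9.125651359558105) ray z.126 [[ 0.5453 -0.253   0.126 ]]
cup dark 302 [[ 0.5276 -0.2697  0.0791]
 [ 0.5574 -0.2429  0.0954]
 [ 0.5742 -0.2229  0.1018]]Traceback (most recent call last):
  File "<stdin>", line 9, in <module>
    return _quantile_unchecked(
        a, q, axis, out, overwrite_input, method, keepdims, weights)
    return _ureduce(a,
                    func=_quantile_ureduce_func,
    ...<5 lines>...
                    overwrite_input=overwrite_input,
                    method=method)
    r = func(a, **kwargs)
    result = _quantile(arr,
                       quantiles=q,
    ...<2 lines>...
                       out=out,
                       weights=wgt)
    slices_having_nans = np.isnan(arr[-1, ...])
                                  ~~~^^^^^^^^^
IndexError: index -1 is out of bounds for axis 0 with size 0
```

Call:
drive_tool:
  commands:
    - {"dx": 0, "dy": 0.15, "dz": 0.04, "wx": 0, "wy": 0, "wz": 0, "grip": 0}
    - {"dx": 0, "dy": 0.15, "dz": 0, "wx": 0, "wy": 0, "wz": 0, "grip": 0}
    - {"dx": 0, "dy": 0.05, "dz": 0, "wx": 0, "wy": 0, "wz": 0, "grip": 0}
    - {"dx": 0, "dy": 0.05, "dz": 0, "wx": 0, "wy": 0, "wz": 0, "grip": 0}
    - {"dx": 0, "dy": 0, "dz": 0, "wx": 0, "wy": 0, "wz": 0, "grip": 0}

```text
time_s: 14.8
position: [0.5478, -0.2492, 0.1632]
tcp_rot: [[0.978, -0.0, -0.209], [0.209, -0.0, 0.978], [-0.0, -1.0, -0.0]]
force: [-1.3, -0.0, 2.9]
opening: 0.17
```

Call:
drive_tool:
  commands:
    - {"dx": 0, "dy": 0.05, "dz": 0, "wx": 0, "wy": 0, "wz": 0, "grip": 0}
    - {"dx": 0, "dy": 0.05, "dz": 0, "wx": 0, "wy": 0, "wz": 0, "grip": 0}
    - {"dx": 0, "dy": 0, "dz": 0, "wx": 0, "wy": 0, "wz": 0, "grip": 0}

```text
time_s: 15.18
position: [0.5479, -0.2492, 0.1591]
tcp_rot: [[0.978, 0.0, -0.209], [0.209, -0.0, 0.978], [-0.0, -1.0, -0.0]]
force: [-1.9, -0.3, 5.1]
opening: 0.173
```

Call:
drive_tool:
  commands:
    - {"dx": 0, "dy": 0.05, "dz": 0, "wx": 0, "wy": 0, "wz": 0, "grip": 0}
    - {"dx": 0, "dy": 0.03, "dz": 0, "wx": 0, "wy": 0, "wz": 0, "grip": 0}
    - {"dx": 0, "dy": 0, "dz": 0, "wx": 0, "wy": 0, "wz": 0, "grip": 0}

```text
time_s: 15.55
position: [0.548, -0.2493, 0.1562]
tcp_rot: [[0.978, 0.0, -0.209], [0.209, -0.001, 0.978], [0.0, -1.0, -0.001]]
force: [-2.4, -0.8, 5.6]
opening: 0.174
```

Call:
drive_tool:
  commands:
    - {"dx": 0, "dy": 0.03, "dz": 0, "wx": 0, "wy": 0, "wz": 0, "grip": 0}
    - {"dx": 0, "dy": 0, "dz": 0, "wx": 0, "wy": 0, "wz": 0, "grip": 0}

```text
time_s: 15.8
position: [0.5481, -0.2495, 0.1558]
tcp_rot: [[0.978, 0.001, -0.209], [0.209, -0.001, 0.978], [0.0, -1.0, -0.001]]
force: [-3.2, -0.5, 10.4]
opening: 0.176
```

Call:
drive_tool:
  commands:
    - {"dx": 0, "dy": 0.02, "dz": 0, "wx": 0, "wy": 0, "wz": 0, "grip": 0}
    - {"dx": 0, "dy": 0, "dz": 0, "wx": 0, "wy": 0, "wz": 0, "grip": 0}

```text
time_s: 16.05
position: [0.5482, -0.2497, 0.1556]
tcp_rot: [[0.978, 0.001, -0.209], [0.209, -0.002, 0.978], [0.001, -1.0, -0.002]]
force: [-5.1, -0.0, 12.6]
opening: 0.173
```

Call:
drive_tool:
  commands:
    - {"dx": -0.02, "dy": 0, "dz": 0, "wx": 0, "wy": 0, "wz": 0, "grip": 0}
    - {"dx": 0, "dy": 0, "dz": 0, "wx": 0, "wy": 0, "wz": 0, "grip": 0}
    - {"dx": 0, "dy": 0, "dz": 0, "wx": 0, "wy": 0, "wz": 0, "grip": 0}

```text
time_s: 16.42
position: [0.5478, -0.2498, 0.1555]
tcp_rot: [[0.978, 0.002, -0.209], [0.209, -0.002, 0.978], [0.002, -1.0, -0.002]]
force: [-2.7, -0.6, 11.9]
opening: 0.176
```

```bash
python3 - <<'E'
from h import *
s=bot.read_state(); print(s["position"],s["force"],s["time_s"])
p,d,c=grab("scene"); cv2.imwrite("pics/s8.png",cv2.resize(p[110:250,120:300,::-1],None,fx=4,fy=4,interpolation=cv2.INTER_CUBIC))
W=pts(d,c); X,Y,Z=[W[...,i] for i in range(3)]; hsv=cv2.cvtColor(p,cv2.COLOR_RGB2HSV)
m=(abs(X-.55)<.04)&(abs(Y+.25)<.04)&(Z>.096)&(Z<.14)&(hsv[...,2]>110)&(hsv[...,1]<80)
from scipy.optimize import least_squares
q=W[m]; r=least_squares(lambda v:np.linalg.norm(q-v,axis=1)-.02,[.5487,-.25,.105],loss="soft_l1",f_scale=.002); print("ball",r.x.round(4))
E
```

```text
[ 0.54783519 -0.24980569  0.15546211] [-2.66447758 -0.60950418 11.89339352] 16.425
ball [ 0.5482 -0.2474  0.1042]
```

View pics/s8.png

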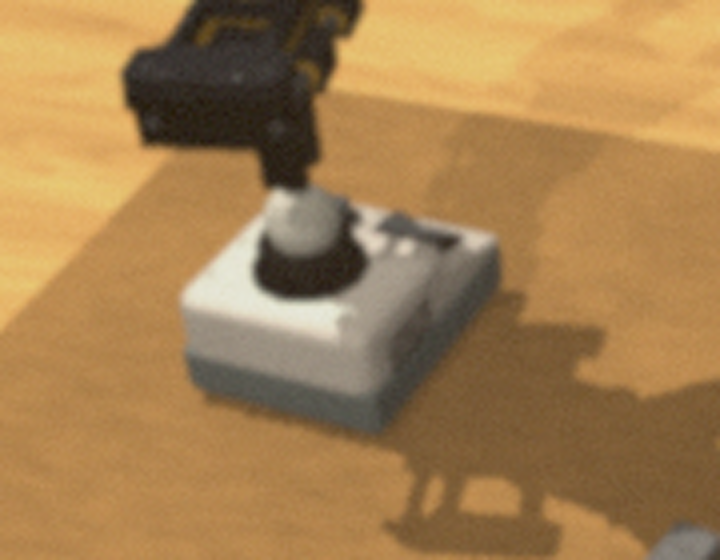

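The picture shows the ball at (303,225) seated centrally in the lowered cup. Its centre is at z = 0.104, as expected with the lip at 92 mm. I'll ease the side load a little more and hold.

Call:
drive_tool:
  commands:
    - {"dx": -0.02, "dy": 0.01, "dz": 0, "wx": 0, "wy": 0, "wz": 0, "grip": 0}
    - {"dx": 0, "dy": 0, "dz": 0, "wx": 0, "wy": 0, "wz": 0, "grip": 0}
    - {"dx": 0, "dy": 0, "dz": 0, "wx": 0, "wy": 0, "wz": 0, "grip": 0}
    - {"dx": 0, "dy": 0, "dz": 0, "wx": 0, "wy": 0, "wz": 0, "grip": 0}
    - {"dx": 0, "dy": 0, "dz": 0, "wx": 0, "wy": 0, "wz": 0, "grip": 0}
    - {"dx": 0, "dy": 0, "dz": 0, "wx": 0, "wy": 0, "wz": 0, "grip": 0}
    - {"dx": 0, "dy": 0, "dz": 0, "wx": 0, "wy": 0, "wz": 0, "grip": 0}
    - {"dx": 0, "dy": 0, "dz": 0, "wx": 0, "wy": 0, "wz": 0, "grip": 0}

```text
time_s: 17.48
position: [0.5475, -0.25, 0.1551]
tcp_rot: [[0.978, 0.003, -0.208], [0.208, -0.002, 0.978], [0.002, -1.0, -0.003]]
force: [-2.9, -0.4, 11.2]
opening: 0.174
```

Call:
drive_tool:
  commands:
    - {"dx": 0, "dy": 0, "dz": 0, "wx": 0, "wy": 0, "wz": 0, "grip": 0}
    - {"dx": 0, "dy": 0, "dz": 0, "wx": 0, "wy": 0, "wz": 0, "grip": 0}
    - {"dx": 0, "dy": 0, "dz": 0, "wx": 0, "wy": 0, "wz": 0, "grip": 0}
    - {"dx": 0, "dy": 0, "dz": 0, "wx": 0, "wy": 0, "wz": 0, "grip": 0}
    - {"dx": 0, "dy": 0, "dz": 0, "wx": 0, "wy": 0, "wz": 0, "grip": 0}
    - {"dx": 0, "dy": 0, "dz": 0, "wx": 0, "wy": 0, "wz": 0, "grip": 0}
    - {"dx": 0, "dy": 0, "dz": 0, "wx": 0, "wy": 0, "wz": 0, "grip": 0}
    - {"dx": 0, "dy": 0, "dz": 0, "wx": 0, "wy": 0, "wz": 0, "grip": 0}

```text
time_s: 18.48
position: [0.5474, -0.25, 0.1551]
tcp_rot: [[0.978, 0.003, -0.208], [0.208, -0.002, 0.978], [0.002, -1.0, -0.003]]
force: [-2.3, 0.8, 10.6]
opening: 0.175
```

Call:
drive_tool:
  commands:
    - {"dx": 0, "dy": 0, "dz": 0, "wx": 0, "wy": 0, "wz": 0, "grip": 0}
    - {"dx": 0, "dy": 0, "dz": 0, "wx": 0, "wy": 0, "wz": 0, "grip": 0}
    - {"dx": 0, "dy": 0, "dz": 0, "wx": 0, "wy": 0, "wz": 0, "grip": 0}
    - {"dx": 0, "dy": 0, "dz": 0, "wx": 0, "wy": 0, "wz": 0, "grip": 0}
    - {"dx": 0, "dy": 0, "dz": 0, "wx": 0, "wy": 0, "wz": 0, "grip": 0}
    - {"dx": 0, "dy": 0, "dz": 0, "wx": 0, "wy": 0, "wz": 0, "grip": 0}
    - {"dx": 0, "dy": 0, "dz": 0, "wx": 0, "wy": 0, "wz": 0, "grip": 0}
    - {"dx": 0, "dy": 0, "dz": 0, "wx": 0, "wy": 0, "wz": 0, "grip": 0}

```text
time_s: 19.48
position: [0.5475, -0.25, 0.1552]
tcp_rot: [[0.978, 0.003, -0.208], [0.208, -0.002, 0.978], [0.003, -1.0, -0.003]]
force: [-1.9, -0.8, 10.5]
opening: 0.174
```

Call:
drive_tool:
  commands:
    - {"dx": 0, "dy": 0, "dz": 0, "wx": 0, "wy": 0, "wz": 0, "grip": 0}
    - {"dx": 0, "dy": 0, "dz": 0, "wx": 0, "wy": 0, "wz": 0, "grip": 0}
    - {"dx": 0, "dy": 0, "dz": 0, "wx": 0, "wy": 0, "wz": 0, "grip": 0}
    - {"dx": 0, "dy": 0, "dz": 0, "wx": 0, "wy": 0, "wz": 0, "grip": 0}
    - {"dx": 0, "dy": 0, "dz": 0, "wx": 0, "wy": 0, "wz": 0, "grip": 0}
    - {"dx": 0, "dy": 0, "dz": 0, "wx": 0, "wy": 0, "wz": 0, "grip": 0}
    - {"dx": 0, "dy": 0, "dz": 0, "wx": 0, "wy": 0, "wz": 0, "grip": 0}
    - {"dx": 0, "dy": 0, "dz": 0, "wx": 0, "wy": 0, "wz": 0, "grip": 0}

```text
time_s: 20.48
position: [0.5475, -0.25, 0.1551]
tcp_rot: [[0.978, 0.003, -0.208], [0.208, -0.002, 0.978], [0.003, -1.0, -0.003]]
force: [-2.0, 0.0, 10.8]
opening: 0.177
```

```bash
python3 - <<'E'
from h import *
p,d,c=grab("scene"); W=pts(d,c); W0=np.load("scene0.npz")["W"]
for n,(x,y) in dict(square=(.546,.161),slim=(.513,.317),jar=(.43,.03),buffer=(.65,.03)).items():
    r=[]
    for w in(W0,W):
        m=(abs(w[...,0]-x)<.07)&(abs(w[...,1]-y)<(.03 if n in("square","slim") else .08))&(w[...,2]>.018)&(w[...,2]<.12); r.append(np.r_[np.nanmean(w[m],0).round(4),m.sum()])
    print(n,*r)
s=bot.read_state(); print(s["force"],s["position"],s["time_s"]); workorder.hand_in()
E
```

```text
square [5.544e-01 1.628e-01 4.780e-02 4.090e+02] [5.543e-01 1.628e-01 4.780e-02 4.070e+02]
slim [5.208e-01 3.177e-01 5.500e-02 3.930e+02] [5.206e-01 3.177e-01 5.510e-02 3.920e+02]
jar [ 4.457e-01 -1.190e-02  3.440e-02  3.200e+02] [ 4.452e-01 -1.190e-02  3.450e-02  3.130e+02]
buffer [ 6.796e-01 -8.200e-03  2.530e-02  4.950e+02] [ 6.794e-01 -8.300e-03  2.530e-02  4.900e+02]
[-2.30932098 -0.34992508 10.52442881] [ 0.54744821 -0.25001984  0.1551529 ] 20.525
the job is handed in; nothing more can be done
```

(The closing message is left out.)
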